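Fit a freshly moulded gear onto a splined shaft and hold it down on its spring

TASK

Lift the yellow moulded gear out of the open mould, slide it, hub up, over the splined shaft of the green gearbox, turning it until the splines mesh, and push it fully home so the brass spring collar is pressed right down. Keep pressing so that the clip could be fitted: finish while still holding the gear down. Leave the mug, torch and screwdriver where they are.

Things in the scene. Friction and masses are not known exactly. Their poses are not given: they have to be found in the camera images.
- gear_mid (a point): Loose yellow gear, 80-150 g, 50 mm high: toothed disc 72 mm across, 12 mm thick, with a square hub 38 x 38 mm rising 38 mm above it. Point: on the axis, half-way up (25 mm above the underside). z up; x, y square to the hub's flats. A cross bore runs right through: slots 12 mm wide, 27 mm long along x and y, so it repeats every 90 degrees. Starts hub up in the mould, axes along the mould's.
- hub_grip (a point): Point on the gear's axis to grip the hub at, on two opposite flats 38 mm apart: 13 mm above gear_mid, 26 mm above the disc's top face, 12 mm below the hub's top. Axes as gear_mid.
- mould: Fixed aluminium mould half, block 120 x 120 x 30 mm with a round cavity 68 mm in diameter and 10 mm deep in its top, in which the gear's disc lies, its teeth in the pockets drawn round the rim. Four brass pins stand 6 mm above the top near its corners, 50 mm from the middle in x and y. Origin: centre of its underside; z up, x and y along its sides.
- gearbox: Fixed green gearbox, foot 130 x 110 mm, housing 105 x 90 mm and 60 mm high, 64 mm with the round cover. Origin: centre of its underside, on the axis of the upright shaft; z up. A stub shaft points out of its +x side.
- shaft_top (a point): Upright steel splined shaft on the gearbox's axis. Point: top of its round-ended nose, a pin 9.6 mm in diameter and 32 mm long that guides the bore, 132 mm above the gearbox's underside. z up; x, y along the spline bars below. Stiff to turn (0.25 N m), starts at any angle. When fully home gear_mid is 31 mm below this point and the nose stands 6 mm above the hub.
- spline_top (a point): Middle of the top of the four splines, 32 mm below shaft_top: two crossing bars 9.5 mm wide, 24 mm tip to tip, rounded on top, along x and y (repeats every 90 degrees). The gear goes on when its slots lie along the bars within about 0.1 rad. gear_mid is 25 mm above this point when the gear rests unmeshed on the splines, 7 mm above when meshed and just touching the collar, 1 mm above when home.
- collar (a joint): Brass spring collar (ring, 52 mm outside diameter) round the foot of the shaft, on which the gear's underside comes to bear; its top is 50 mm below shaft_top when free. Value: how far it is pressed down in m, 0 free to 0.006 at its solid stop. The spring pushes up with 3 N at the start and 9 N at the stop, and lifts the gear again if it is let go.
- mug_mid (a point): Blue ceramic mug, bystander, 80 mm in diameter, 85 mm high. This point is in its middle, half-way up.
- torch: Black torch lying along its x, bystander, 140 mm long, 38 mm thick. Origin: middle of its underside.
- screwdriver: Silver screwdriver lying along its x, bystander, 190 mm long. Origin on its underside near its middle.
Not all that is in view belongs to the job. There is more than one size of the part that bears gear_mid; the job needs the middle-sized. Of the things that look like the mould, take the one that is farthest to the robot's left at the start.

How it is judged:
On the way, in this order (a step that is already met when the one before it is completed fails the run):
1. the gear has been lifted clear out of the mould (z of gear_mid in the frame of mould above 0.075 m), for 0.1 s.
2. the gear is on the shaft with its splines meshed, down to the spring collar (horizontal distance between gear_mid and shaft_top below 0.004 m and (angle between the x axis of gear_mid and the x axis of shaft_top, either way round below 0.15 rad or angle between the x axis of gear_mid and the y axis of shaft_top, either way round below 0.15 rad) and z of gear_mid in the frame of shaft_top below -0.02 m), for 0.1 s.
At the end, for the whole second after the job is handed in: Gear hub up on the shaft (axis within 4 mm, tilt under 0.08 rad, slots within 0.15 rad of the bars), its middle at least 28.5 mm below the shaft top, and the collar held down at least 4.5 of its 6 mm by a steady push through the last second. Bystanders moved less than 25 mm (horizontal distance between gear_mid and shaft_top below 0.004 m and (angle between the x axis of gear_mid and the x axis of shaft_top, either way round below 0.15 rad or angle between the x axis of gear_mid and the y axis of shaft_top, either way round below 0.15 rad) and z of gear_mid in the frame of shaft_top below -0.0285 m and angle between gear_mid's own z axis and vertical below 0.08 rad and value of joint collar above 0.0045 m); the arm keeps its last pose, push and grip.
It fails at once if the mug was moved more than 25 mm (distance of mug_mid from where it was at the start of the episode above 0.025 m).
It fails at once if the torch was moved more than 25 mm (distance of torch from where it was at the start of the episode above 0.025 m).
It fails at once if the screwdriver was moved more than 25 mm (distance of screwdriver from where it was at the start of the episode above 0.025 m).
It also fails if it takes over 45 s, if anything falls off the work surface, if the arm or the gripper's body presses on something with over 40 N, if the wrist force passes 120 N, or if a joint passes its speed limit or range.

ROBOT

A 7-joint arm with a two-finger parallel gripper is mounted at the origin on the work surface. World frame = base frame: x ahead of the robot, y to its left, z up, the work surface at z = 0. Lengths are in m, angles in rad, forces in N, time in s.
With the tool pointing down it reaches from about 0.4 to 0.85 m from the base axis. Payload 10.4 kg.
Tool frame: the origin (TCP) lies between the finger pads; the fingertips stand 17 mm ahead of it and the grasp point (between the pads) lies 2 mm behind it; x points along the fingers, y is the direction in which the jaws open and shut, and the axes are right-handed (so a half turn about x gives the same grasp; the last joint's range is limited). The gripper opens to 87 mm and grips with 3 to 60 N. Pads are 19 mm wide; open, the fingers measure 117 mm over their backs; the gripper's body (75 mm by 190 mm) begins 51 mm behind the grasp point.
Start: joints at [1.193, 0.332, -0.065, 1.46, 0.022, 1.35, -0.088], TCP at [0.217, -0.586, 0.207] pointing down, gripper open.
Joint ranges: [-2.6, 2.6], [-0.5, 2.12], [-1.47, 1.34], [0.16, 2.42], [-1.27, 4.41], [0.06, 2.06], [-2.6, 2.6]. Speed limits (rad/s): [2.22, 2.22, 2.79, 2.79, 3.14, 3.14, 3.14].

INTERFACE

Orientations are given as a unit quaternion [x, y, z, w].
In Python, from bench import r, optics, close_job gives the robot as it stands.
- The arm moves only by the shell command python3 -m inch 'ROWS' [OPENING] [FORCE]. ROWS is JSON, a list of rows, each an object with "translation": the shift along the tool's x, y, z in cm, a list of three; "spin": the turn about the tool's x in degrees. In form: [{"translation": [tx, ty, tz], "spin": spin}, ...]. A call has 1 to 20 rows; each row shifts and turns the pose as measured when the row begins, along the tool's axes as they then stand; what a row does not reach is not made up. A row lasts 1/8 s, in which the tool goes at most 62.5 mm and 10.7 degrees, less where a joint would pass 70% of its speed; a pose out of reach is approached as far as the arm can. A call is refused whole if a number of a shift passes 6.25 or a number of a turn 10.7, either way. A call with a gripper value outside its range is refused whole. OPENING is the closure, from 0 (fully open) to 1 (shut), set as the call begins (- or left out, the last holds). The fingers move at their own pace and stop on an object; FORCE is the grip in N (left out, the last holds). Time passes only in rows, so rows that do not move let the fingers close. It gives the time, the measured TCP pose, the force and the opening at its end, in the units of the state.
- r.read_state(): the state, without advancing time (a new reading comes with each control period).
- optics.camera(name): name is "side" or "top" or "wrist"; returns the picture (480x640x3 uint8, red, green, blue); there is no depth.
- optics.camera_model(name): a dict with "camera_matrix" (3x3 intrinsics, pixels), "dist" ([k1, k2, p1, p2, k3] as OpenCV has them; the pictures are not rectified), "world_from_camera" (4x4, takes a point from camera to world coordinates); the wrist camera has in their place "tool_from_camera" (4x4, takes a point from camera to tool coordinates, whose origin is the TCP and whose axes are the tool frame's). Camera axes: x right, y down, z forward; pixel columns grow to the right and rows downward; lengths in m; the calibration is good to about 2 mm. A picture is of the moment at which its call begins: read the wrist's pose just before it. camera_model takes no time and is no camera call.
- close_job(): hands the job in, once; it reports no verdict.
The state is a dict: "time": time; "joint_positions": joint angles; "joint_vel": joint speeds; "joint_torque": joint torques, N m; "ee_pos": TCP position; "eef_rot": TCP orientation; "ft_force": force on the tool from outside, world axes, zero at the start; "torque": the same for the moment, N m; "width": finger opening in m.
Only numpy, scipy, OpenCV 4.12 (cv2) and the standard library are available. Lean on these libraries where they do the work, as an engineer would, in place of code of your own. Each camera call takes 0.05 s, during which the arm holds its last target.

## Working session

There is one attempt and no reset: what is moved stays moved. The work goes in short steps, Python scripts to look and compute and a shell command to move; the robot and the scene stay as the last step left them, time stands still between calls to the robot, and variables do not carry over. Pictures are saved under pics/ and viewed, and the job is handed in when it is done.

```bash
mkdir -p pics; ls; python3 - <<'E'
from bench import r, optics
import cv2
s=r.read_state(); print({k:s[k] for k in ("time","ee_pos","eef_rot","ft_force","width")})
for n in ("side","top","wrist"):
    cv2.imwrite(f"pics/{n}0.png",optics.camera(n)[:,:,::-1])
    m=optics.camera_model(n); print(n,m)
E
```

```text
pics
{'time': 0.0, 'ee_pos': array([ 0.21696463, -0.58568936,  0.20623867]), 'eef_rot': array([-0.69589388, -0.1252832 ,  0.69612658, -0.12427236]), 'ft_force': array([ 0.17878421, -1.12991234,  0.22789192]), 'width': 0.0867982203500723}
side {'camera_matrix': array([[457.16672346,   0.        , 323.75102797],
       [  0.        , 457.16672346, 238.78096822],
       [  0.        ,   0.        ,   1.        ]]), 'dist': array([-0.03043123,  0.        ,  0.        ,  0.        ,  0.        ]), 'world_from_camera': array([[ 0.87250919, -0.23550566,  0.42809437,  0.23180163],
       [-0.48859445, -0.41735872,  0.76621613, -0.58423018],
       [-0.00177932, -0.87769515, -0.47921608,  0.5003204 ],
       [ 0.        ,  0.        ,  0.        ,  1.        ]])}
top {'camera_matrix': array([[538.26374116,   0.        , 322.30298633],
       [  0.        , 538.26374116, 245.72050653],
       [  0.        ,   0.        ,   1.        ]]), 'dist': array([-0.13938002,  0.        ,  0.        ,  0.        ,  0.        ]), 'world_from_camera': array([[-1.74732459e-02, -9.84472343e-01,  1.74667948e-
[... 209 characters left out ...]
0.00000000e+00,  0.00000000e+00,  0.00000000e+00,
         1.00000000e+00]])}
wrist {'camera_matrix': array([[421.67449368,   0.        , 325.18663364],
       [  0.        , 421.67449368, 240.94547287],
       [  0.        ,   0.        ,   1.        ]]), 'dist': array([-0.07486117,  0.        ,  0.        ,  0.        ,  0.        ]), 'tool_from_camera': array([[ 1.71435742e-04, -2.72493276e-01,  9.62157672e-01,
        -1.77365569e-01],
       [ 9.99999566e-01, -8.34413306e-04, -4.14493066e-04,
        -2.34933381e-04],
       [ 9.15783737e-04,  9.62157325e-01,  2.72493015e-01,
        -7.34902192e-02],
       [ 0.00000000e+00,  0.00000000e+00,  0.00000000e+00,
         1.00000000e+00]])}
```

View pics/top0.png

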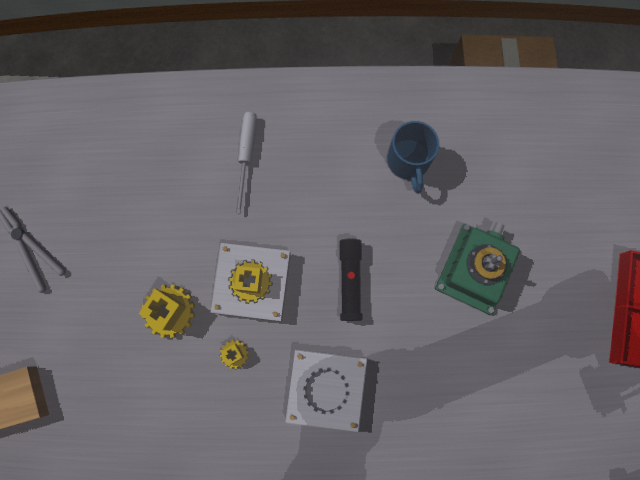

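View pics/side0.png

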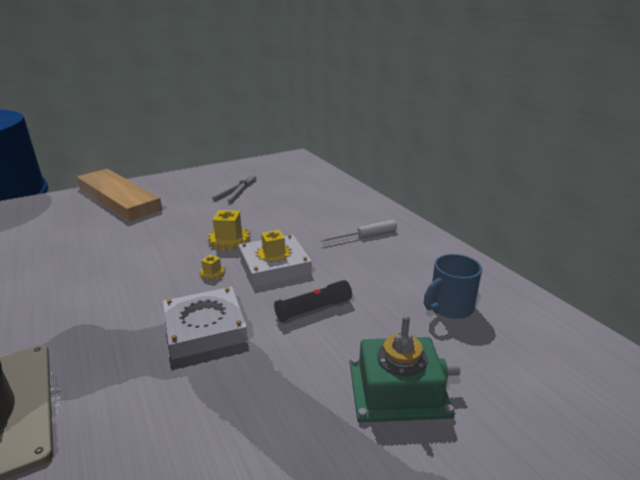

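View pics/wrist0.png

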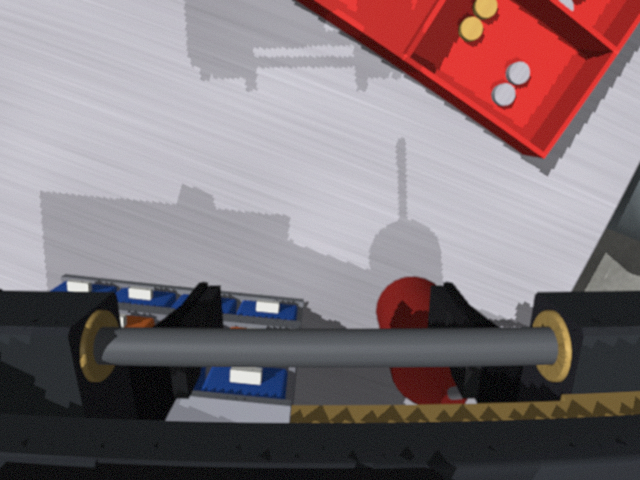

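The top view shows the mould holding the middle-sized gear at about (252,281), leftmost of the two moulds. The gearbox shaft is near (490,262), the torch lies at (350,280) between them, the mug is at (413,150) and the screwdriver at (245,160). Next I'll enlarge crops.

```bash
python3 - <<'E'
import cv2, numpy as np
t=cv2.imread("pics/top0.png"); s=cv2.imread("pics/side0.png")
def crop(im,x,y,w,h,k,n):
    cv2.imwrite(n,cv2.resize(im[y:y+h,x:x+w],None,fx=k,fy=k,interpolation=cv2.INTER_CUBIC))
crop(t,200,230,100,100,6,"pics/c_mould.png")
crop(t,430,210,100,110,5,"pics/c_box.png")
crop(s,340,300,130,130,4.5,"pics/c_sbox.png")
E
```

```text
(no output)
```

View pics/c_mould.png

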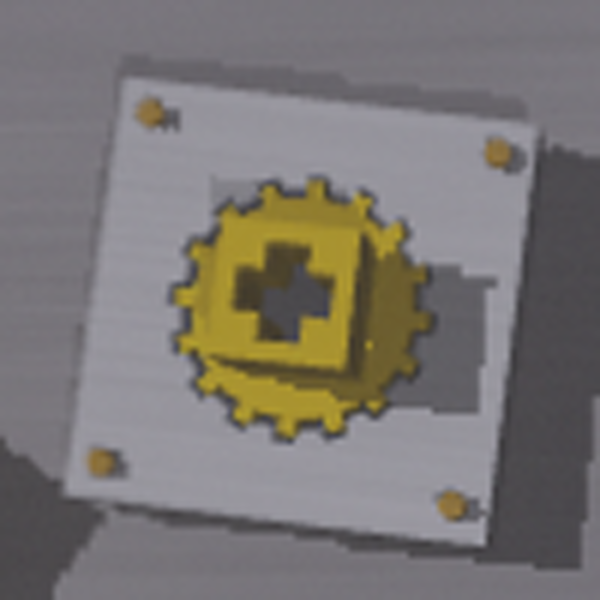

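View pics/c_box.png

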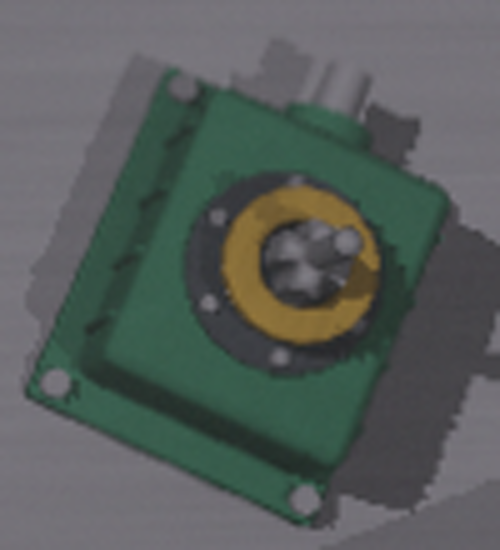

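View pics/c_sbox.png

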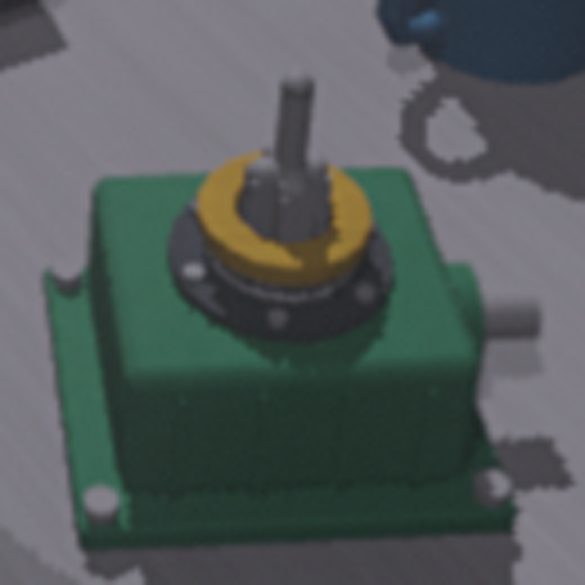

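The mould crop shows four pins at crop px (150,112),(498,152),(452,506),(100,462). The hub's top corners are at about (220,218),(362,228),(350,370),(205,358). The nose tip is at crop (348,240) in the top view and (298,80) in the side view.

```bash
cat > h.py <<'E'
import numpy as np, cv2
from scipy.spatial.transform import Rotation as R
from bench import r, optics
def ray(name,px,state=None):
    m=optics.camera_model(name)
    u=cv2.undistortPoints(np.array(px,float).reshape(-1,1,2),m["camera_matrix"],m["dist"]).reshape(-1,2)
    d=np.c_[u,np.ones(len(u))]
    if "world_from_camera" in m: T=m["world_from_camera"]
    else:
        s=state or r.read_state(); W=np.eye(4); W[:3,:3]=R.from_quat(s["eef_rot"]).as_matrix(); W[:3,3]=s["ee_pos"]
        T=W@m["tool_from_camera"]
    return T[:3,3], d@T[:3,:3].T
def onz(name,px,z,state=None):
    o,d=ray(name,px,state); return o+d*((z-o[2])/d[:,2])[:,None]
def cr(c,x,y,k): return (np.array(c,float)+.5)/k-.5+np.array([x,y])
def tri(*rs):
    A=0;b=0
    for o,d in rs:
        d=d/np.linalg.norm(d);P=np.eye(3)-np.outer(d,d);A=A+P;b=b+P@o
    return np.linalg.solve(A,b)
E
python3 - <<'E'
from h import *
p=onz("top",cr([(150,112),(498,152),(452,506),(100,462)],200,230,6),.036)
print("pins",p.round(4),p.mean(0)); 
q=onz("top",cr([(220,218),(362,228),(350,370),(205,358)],200,230,6),.070)
print("hub",q.round(4),q.mean(0))
for a in (p,q):
    for i in range(4):
        d=a[(i+1)%4]-a[i]; print(np.hypot(*d[:2]).round(4),np.degrees(np.arctan2(d[1],d[0])).round(1))
a=ray("top",cr([(348,240)],430,210,5)); b=ray("side",cr([(298,80)],340,300,4.5))
print("nose",onz("top",cr([(348,240)],430,210,5),.132), tri((a[0],a[1][0]),(b[0],b[1][0])))
s=r.read_state(); print(R.from_quat(s["eef_rot"]).as_matrix().round(3))
E
```

```text
pins [[0.5929 0.2103 0.036 ]
 [0.5796 0.1111 0.036 ]
 [0.4801 0.1245 0.036 ]
 [0.4936 0.2233 0.036 ]] [0.53655725 0.16730711 0.036     ]
hub [[0.5573 0.1844 0.07  ]
 [0.5539 0.1456 0.07  ]
 [0.5153 0.1488 0.07  ]
 [0.5191 0.1882 0.07  ]] [0.53640589 0.1667852  0.07      ]
0.1001 -97.6
0.1004 172.3
0.0998 82.2
0.1001 -7.5
0.039 -95.0
0.0387 175.2
0.0396 84.5
0.0383 -5.7
nose [[ 0.55383142 -0.22790288  0.132     ]] [ 0.55312174 -0.22803789  0.12960677]
[[-0.     0.347 -0.938]
 [ 0.001 -0.938 -0.347]
 [-1.    -0.001  0.   ]]
```

```bash
python3 -m inch '[{"translation":[0,-0.8,-2],"spin":-4},{"translation":[0,-1.55,-4],"spin":0},{"translation":[0,-1.55,-4],"spin":0},{"translation":[0,-1.55,-4],"spin":0},{"translation":[0,-1.55,-4],"spin":0},{"translation":[0,-1.55,-4],"spin":0},{"translation":[0,-1.55,-4],"spin":0},{"translation":[0,-1.55,-4],"spin":0},{"translation":[0,-1.55,-4],"spin":0},{"translation":[0,-1,-3],"spin":0},{"translation":[0,0,0],"spin":-9.5},{"translation":[0,0,0],"spin":-9.5},{"translation":[0,0,0],"spin":-9.5},{"translation":[0,0,0],"spin":-9.5},{"translation":[0,0,0],"spin":-9.5},{"translation":[0,0,0],"spin":-9.5}]'
cat > st.py <<'E'
from h import *
def rep():
    s=r.read_state(); M=R.from_quat(s["eef_rot"]).as_matrix()
    print("t",s["time"],"p",np.round(s["ee_pos"],4),"phi",np.degrees(np.arctan2(M[1,1],M[0,1])).round(2),"xdown",M[:,0].round(3),"F",np.round(s["ft_force"],1),"T",np.round(s["torque"],2),"w",round(s["width"],4))
    return s,M
def go(x,y,z,phi):
    s,M=rep()
    d=M.T@(np.array([x,y,z])-s["ee_pos"])*100
    p=np.degrees(np.arctan2(M[1,1],M[0,1]))
    print("translation cm",d.round(2),"spin",round((-(phi-p)+90)%180-90,2))
E
python3 -c "from st import *; go(.543,-.30,.20,-7.6)"
```

```text
time: 2.15
ee_pos: [0.5104, -0.2626, 0.2057]
eef_rot: [0.513, 0.49, -0.51, 0.487]
ft_force: [-0.0, 0.1, 0.3]
width: 0.0871
t 2.15 p [ 0.5104 -0.2626  0.2057] phi -2.66 xdown [-0.     0.006 -1.   ] F [-0.   0.1  0.3] T [-0.06 -0.11 -0.  ] w 0.0871
translation cm [0.55 3.43 3.59] spin 4.94
```

```bash
python3 -m inch '[{"translation":[0.3,1.7,1.8],"spin":2.5},{"translation":[0.3,1.7,1.8],"spin":2.5},{"translation":[0,0,0],"spin":0},{"translation":[0,0,0],"spin":0}]'; python3 - <<'E'
from st import *
import pickle
s,M=rep()
im=optics.camera("wrist")[:,:,::-1].copy(); cv2.imwrite("pics/w1.png",im); pickle.dump(s,open("s1.pkl","wb"))
cv2.imwrite("pics/w1c.png",cv2.resize(im[60:190,250:420],None,fx=4.5,fy=4.5,interpolation=cv2.INTER_CUBIC))
E
```

```text
time: 2.65
ee_pos: [0.5442, -0.2942, 0.1997]
eef_rot: [0.53, 0.472, -0.526, 0.468]
ft_force: [0.2, -0.7, 0.3]
width: 0.0872
t 2.65 p [ 0.5442 -0.2942  0.1997] phi -6.65 xdown [-0.     0.007 -1.   ] F [ 0.2 -0.7  0.3] T [-0.06 -0.05 -0.  ] w 0.0872
```

View pics/w1.png

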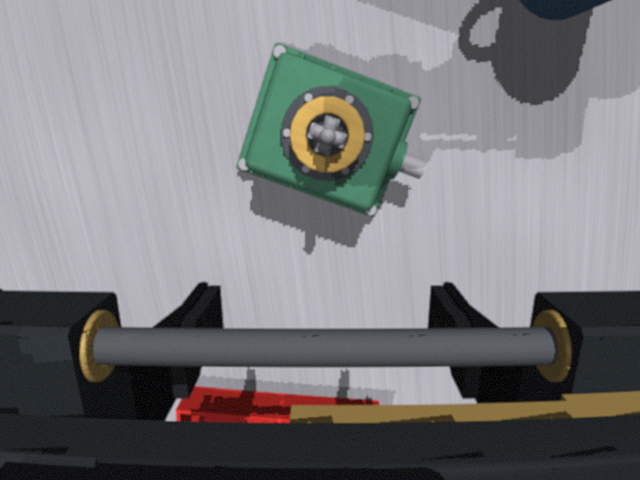

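View pics/w1c.png

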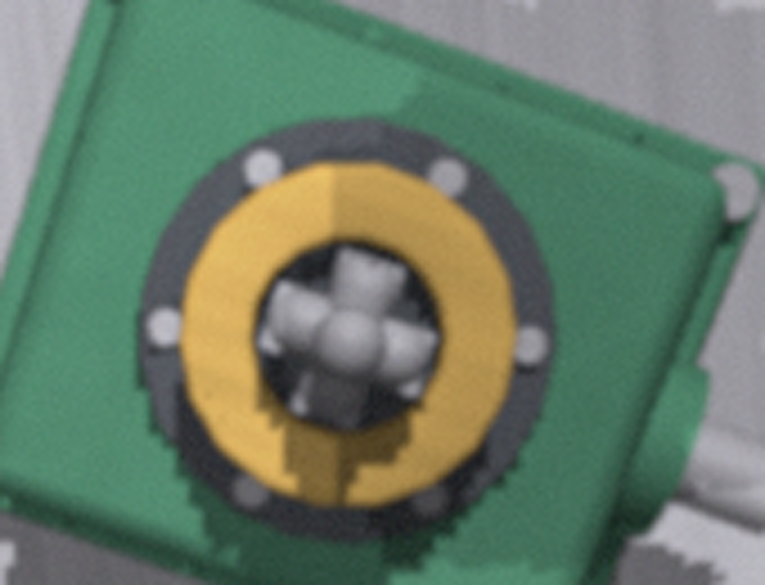

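The wrist view shows the bars turned about 14° in the image, with the nose at crop (350,342). I'll enlarge this further.

```bash
python3 - <<'E'
import cv2
im=cv2.imread("pics/w1.png"); c=im[108:162,298:358]
c=cv2.resize(c,None,fx=11,fy=11,interpolation=cv2.INTER_CUBIC)
c=cv2.convertScaleAbs(c,alpha=1.3,beta=10)
cv2.imwrite("pics/w1d.png",c)
E
```

```text
(no output)
```

View pics/w1d.png

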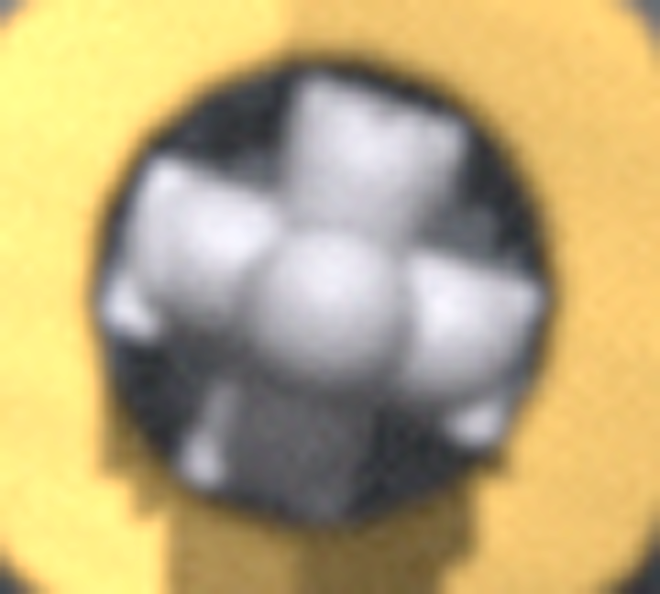

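```bash
cat > ov.py <<'E'
from st import *
import pickle,sys
def proj(P,s):
    m=optics.camera_model("wrist"); W=np.eye(4); W[:3,:3]=R.from_quat(s["eef_rot"]).as_matrix(); W[:3,3]=s["ee_pos"]
    C=np.linalg.inv(W@m["tool_from_camera"]); 
    return cv2.projectPoints(np.array(P,float),cv2.Rodrigues(C[:3,:3])[0],C[:3,3],m["camera_matrix"],m["dist"])[0].reshape(-1,2)
E
python3 - <<'E'
from ov import *
s=pickle.load(open("s1.pkl","rb"))
px=cr([(328,305)],298,108,11); print(px)
n=onz("wrist",px,.127,s)[0]; print("nose centre",n)
im=cv2.imread("pics/w1.png")
# edge angle estimate
e=onz("wrist",cr([(155,162),(540,290),(305,82),(465,130)],298,108,11),.097,s)
for a,b in ((0,1),(2,3)):
    d=e[b]-e[a]; print(np.degrees(np.arctan2(d[1],d[0])), np.hypot(*d[:2]))
out=[]
for th in (-22,-25,-28):
    c=cv2.resize(im[108:162,298:358],None,fx=7,fy=7,interpolation=cv2.INTER_CUBIC)
    for a in (th,th+90):
        a=np.radians(a);u=np.array([np.cos(a),np.sin(a)]);v=np.array([-u[1],u[0]])
        for z,col in ((.098,(0,0,255)),):
            P=[list(n[:2]+i*.012*u+j*.00475*v)+[z] for i,j in((1,1),(1,-1),(-1,-1),(-1,1))]
            q=(proj(P,s)-[298,108]+.5)*7-.5
            cv2.polylines(c,[q.round().astype(int)],True,col,1)
    out.append(c)
o=np.hstack(out); cv2.imwrite("pics/ov1.png",cv2.resize(o,None,fx=798/o.shape[1],fy=798/o.shape[1]))
E
```

```text
[[327.36363636 135.27272727]]
nose centre [ 0.55209038 -0.227096    0.127     ]
-24.650298035642788 0.023791669835244965
-22.899934901408844 0.009743675040681889
```

View pics/ov1.png

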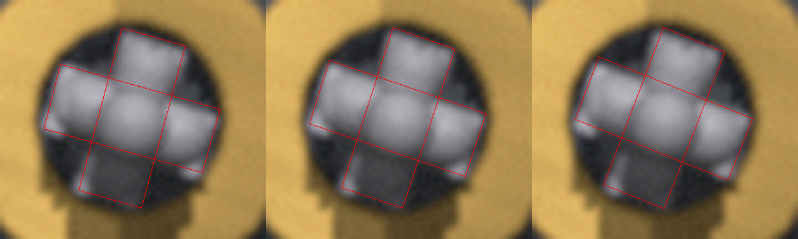

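```bash
python3 -c "from st import *; go(.5365,.167,.20,-7.6)"
```

```text
t 2.7 p [ 0.5441 -0.2943  0.1997] phi -6.66 xdown [-0.     0.007 -1.   ] F [-0.5  0.4 -0.8] T [-0.06 -0.06  0.04] w 0.0872
translation cm [  0.31  -6.11 -45.72] spin 0.94
```

```bash
python3 -m inch '[{"translation":[0,-0.35,-2],"spin":0.5},{"translation":[0,-0.7,-4.4],"spin":0.5},{"translation":[0,-0.7,-5],"spin":0},{"translation":[0,-0.7,-5],"spin":0},{"translation":[0,-0.7,-5],"spin":0},{"translation":[0,-0.7,-5],"spin":0},{"translation":[0,-0.7,-5],"spin":0},{"translation":[0,-0.7,-5],"spin":0},{"translation":[0,-0.3,-2],"spin":0},{"translation":[0,0,0],"spin":0},{"translation":[0,0,0],"spin":0}]'; python3 - <<'E'
from ov import *
s,M=rep()
im=optics.camera("wrist")[:,:,::-1].copy(); cv2.imwrite("pics/w2.png",im); pickle.dump(s,open("s2.pkl","wb"))
E
```

```text
time: 4.08
ee_pos: [0.5287, 0.1218, 0.205]
eef_rot: [0.531, 0.469, -0.527, 0.469]
ft_force: [-1.3, -0.3, -1.3]
width: 0.087
t 4.075 p [0.5287 0.1218 0.205 ] phi -6.84 xdown [ 0.004  0.004 -1.   ] F [-1.3 -0.3 -1.3] T [-0.02 -0.07 -0.  ] w 0.087
```

View pics/w2.png

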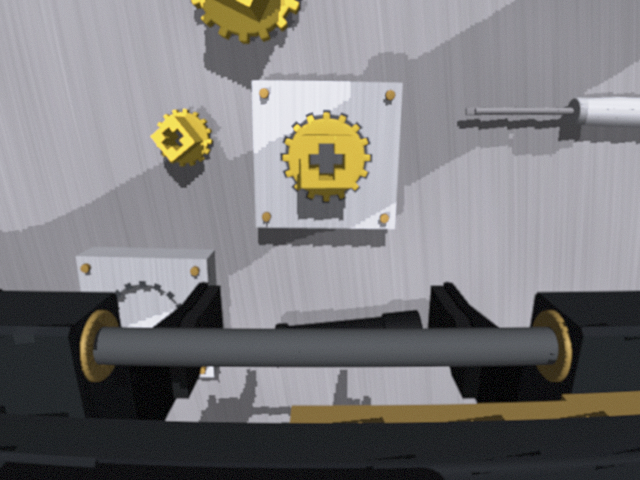

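The mould and gear are clear. Pins are at about (264,93),(390,95),(384,218),(266,217), and the bore centre is near (327,159).

```bash
python3 - <<'E'
from ov import *
im=cv2.imread("pics/w2.png")
cv2.imwrite("pics/w2c.png",cv2.resize(im[80:235,250:405],None,fx=3.8,fy=3.8,interpolation=cv2.INTER_CUBIC))
s=pickle.load(open("s2.pkl","rb"))
p=onz("wrist",[(264,93),(390,95),(384,218),(266,217)],.036,s); print(p.round(4),p.mean(0))
print(onz("wrist",[(327,159)],.070,s))
for i in range(4):
    d=p[(i+1)%4]-p[i]; print(np.hypot(*d[:2]).round(4),np.degrees(np.arctan2(d[1],d[0])).round(1))
E
```

```text
[[0.492  0.2246 0.036 ]
 [0.5902 0.2113 0.036 ]
 [0.5769 0.113  0.036 ]
 [0.4783 0.1259 0.036 ]] [0.53435021 0.16869051 0.036     ]
[[0.53509954 0.1701708  0.07      ]]
0.099 -7.7
0.0991 -97.7
0.0993 172.6
0.0997 82.1
```

View pics/w2c.png

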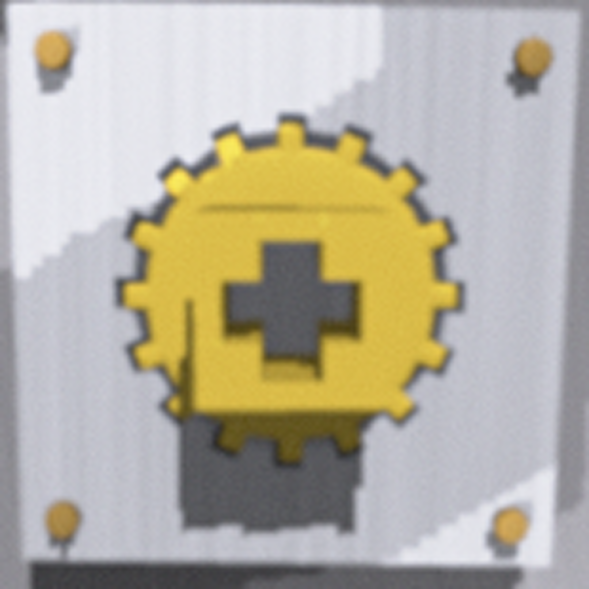

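```bash
python3 -c "from st import *; go(.5356,.1682,.15,-7.7)"
```

```text
t 4.125 p [0.5287 0.1218 0.2051] phi -6.85 xdown [ 0.004  0.004 -1.   ] F [ 0.9 -0.1  0.5] T [-0.03 -0.09 -0.  ] w 0.0869
translation cm [ 5.53  0.11 -4.66] spin 0.85
```

```bash
python3 -m inch '[{"translation":[0.5,0,-2.2],"spin":0.4},{"translation":[1,0.1,-2.4],"spin":0.4},{"translation":[1.5,0,0],"spin":0},{"translation":[2,0,0],"spin":0},{"translation":[0.5,0,0],"spin":0},{"translation":[0,0,0],"spin":0}]'; python3 -c "from st import *; go(.5356,.1682,.056,-7.7)"
```

```text
time: 4.88
ee_pos: [0.5372, 0.1589, 0.1479]
eef_rot: [0.536, 0.461, -0.534, 0.463]
ft_force: [-0.9, -0.5, 0.3]
width: 0.0871
t 4.875 p [0.5372 0.1589 0.1479] phi -8.38 xdown [ 0.004 -0.    -1.   ] F [-0.9 -0.5  0.3] T [-0.1  -0.07  0.01] w 0.0871
translation cm [ 9.19 -0.33 -0.9 ] spin -0.68
```

```bash
python3 -m inch '[{"translation":[1,-0.2,-0.5],"spin":-0.3},{"translation":[2,-0.1,-0.5],"spin":-0.4},{"translation":[1.5,0,0],"spin":0},{"translation":[0,0,0],"spin":0}]'; python3 -c "from st import *; go(.5356,.1682,.056,-7.7)"
```

```text
time: 5.38
ee_pos: [0.5359, 0.1693, 0.1002]
eef_rot: [0.533, 0.464, -0.531, 0.467]
ft_force: [-0.0, -0.6, -0.3]
width: 0.087
t 5.375 p [0.5359 0.1693 0.1002] phi -7.66 xdown [ 0.005 -0.    -1.   ] F [-0.  -0.6 -0.3] T [ 0.01 -0.06 -0.02] w 0.087
translation cm [ 4.42 -0.04  0.12] spin 0.04
```

```bash
python3 -m inch '[{"translation":[1.5,0,0.1],"spin":0},{"translation":[1.5,0,0],"spin":0},{"translation":[1.2,0,0],"spin":0},{"translation":[0,0,0],"spin":0},{"translation":[0.1,0,0],"spin":0},{"translation":[0,0,0],"spin":0}]'; python3 -c "from st import *; go(.5356,.1682,.056,-7.7)"
```

```text
time: 6.12
ee_pos: [0.5365, 0.1683, 0.0546]
eef_rot: [0.534, 0.464, -0.531, 0.467]
ft_force: [-0.0, 0.2, -0.9]
width: 0.0869
t 6.125 p [0.5365 0.1683 0.0546] phi -7.67 xdown [ 0.005 -0.    -1.   ] F [-0.   0.2 -0.9] T [-0.03 -0.07  0.07] w 0.0869
translation cm [-0.14 -0.08  0.02] spin 0.03
```

```bash
python3 -m inch '[{"translation":[0,0,0],"spin":0},{"translation":[0,0,0],"spin":0},{"translation":[0,0,0],"spin":0},{"translation":[0,0,0],"spin":0},{"translation":[0,0,0],"spin":0},{"translation":[0,0,0],"spin":0}]' 1 15;  python3 -c "from st import *; rep()"
```

```text
time: 6.88
ee_pos: [0.537, 0.1684, 0.0555]
eef_rot: [0.534, 0.464, -0.531, 0.467]
ft_force: [-0.8, 0.9, -0.2]
width: 0.0348
t 6.875 p [0.537  0.1684 0.0555] phi -7.68 xdown [ 0.007  0.    -1.   ] F [-0.8  0.9 -0.2] T [ 0.03 -0.1  -0.01] w 0.0348
```

```bash
python3 -m inch '[{"translation":[0,0,0],"spin":0},{"translation":[0,0,0],"spin":0},{"translation":[0,0,0],"spin":0}]' 1 40;  python3 - <<'E'
from ov import *
s,M=rep()
cv2.imwrite("pics/sd3.png",optics.camera("side")[80:320,150:400,::-1])
cv2.imwrite("pics/sd3.png",cv2.resize(cv2.imread("pics/sd3.png"),None,fx=2.5,fy=2.5))
E
```

```text
time: 7.25
ee_pos: [0.537, 0.1684, 0.0554]
eef_rot: [0.534, 0.464, -0.531, 0.467]
ft_force: [0.3, -0.2, 0.2]
width: 0.0055
t 7.25 p [0.537  0.1684 0.0554] phi -7.68 xdown [ 0.007  0.    -1.   ] F [ 0.3 -0.2  0.2] T [-0.03 -0.04  0.02] w 0.0055
```

View pics/sd3.png

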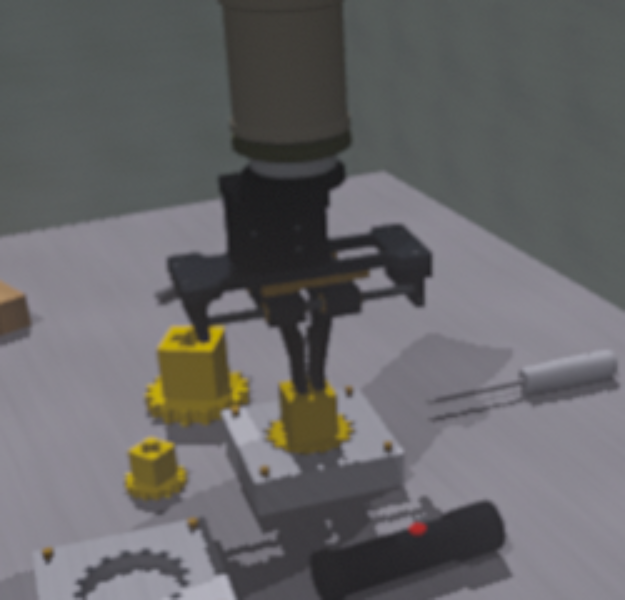

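The side picture shows the fingers nearly shut, ending behind or above the hub, so the hub was missed. I'll find out why.

```bash
python3 - <<'E'
from ov import *
s,M=rep()
cv2.imwrite("pics/w4.png",optics.camera("wrist")[:,:,::-1])
cv2.imwrite("pics/t4.png",optics.camera("top")[:,:,::-1])
m=optics.camera_model("side"); C=np.linalg.inv(m["world_from_camera"])
P=[s["ee_pos"],s["ee_pos"]+.017*M[:,0],(.5365,.167,.07)]
print(cv2.projectPoints(np.array(P),cv2.Rodrigues(C[:3,:3])[0],C[:3,3],m["camera_matrix"],m["dist"])[0].reshape(-1,2).round(1))
E
```

```text
t 7.3 p [0.537  0.1684 0.0554] phi -7.68 xdown [ 0.007  0.    -1.   ] F [-0.4  1.2  0. ] T [-0.04 -0.03  0.05] w 0.0036
[[273.8 241. ]
 [274.3 248.3]
 [273.4 235. ]]
```

View pics/w4.png

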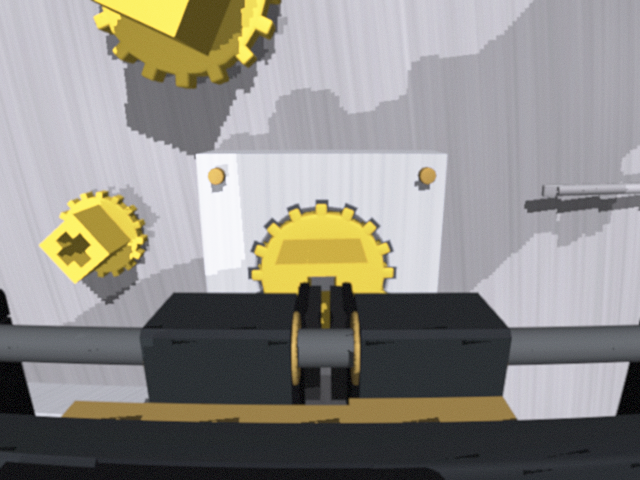

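View pics/t4.png

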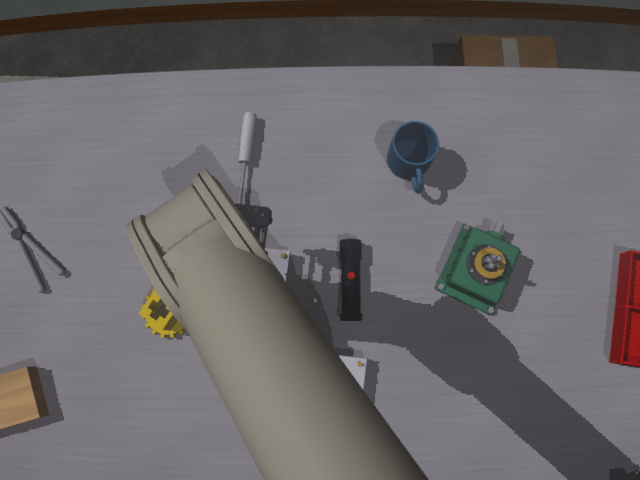

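Fingers at 4 mm opening with the hub intact means they closed above it. In the earlier open-gripper wrist view the tips sit near row 285, where I would expect about 260 if they were 17 mm ahead of the TCP. So the real fingertips look about 34 mm further back than stated. I'll open the gripper and measure that properly.

```bash
python3 -m inch '[{"translation":[-0.5,0,0],"spin":0},{"translation":[-0.5,0,0],"spin":0},{"translation":[0,0,0],"spin":0},{"translation":[0,0,0],"spin":0},{"translation":[0,0,0],"spin":0},{"translation":[0,0,0],"spin":0},{"translation":[0,0,0],"spin":0},{"translation":[0,0,0],"spin":0},{"translation":[0,0,0],"spin":0},{"translation":[0,0,0],"spin":0}]' 0 30;  python3 - <<'E'
from ov import *
s,M=rep()
im=optics.camera("wrist")[:,:,::-1].copy();cv2.imwrite("pics/w5.png",im)
sd=optics.camera("side")[:,:,::-1].copy(); cv2.imwrite("pics/sd5.png",sd)
m=optics.camera_model("side"); C=np.linalg.inv(m["world_from_camera"])
c=cv2.resize(sd[170:270,215:335],None,fx=6,fy=6,interpolation=cv2.INTER_CUBIC)
for xt,col in ((-.017,(0,0,255)),(0,(0,255,0)),(.017,(255,0,0))):
  for sy in (-1,1):
    P=s["ee_pos"]+xt*M[:,0]+sy*.0435*M[:,1]
    q=cv2.projectPoints(P.reshape(1,3),cv2.Rodrigues(C[:3,:3])[0],C[:3,3],m["camera_matrix"],m["dist"])[0].reshape(2)
    q=(q-[215,170]+.5)*6; cv2.circle(c,tuple(int(v) for v in q),4,col,-1)
cv2.imwrite("pics/sd5c.png",c)
E
```

```text
time: 8.65
ee_pos: [0.5369, 0.1684, 0.0661]
eef_rot: [0.534, 0.464, -0.531, 0.467]
ft_force: [0.6, -0.4, 0.3]
width: 0.0858
t 8.65 p [0.5369 0.1684 0.0661] phi -7.68 xdown [ 0.007  0.    -1.   ] F [ 0.6 -0.4  0.3] T [-0.03 -0.09  0.03] w 0.0858
```

View pics/w5.png

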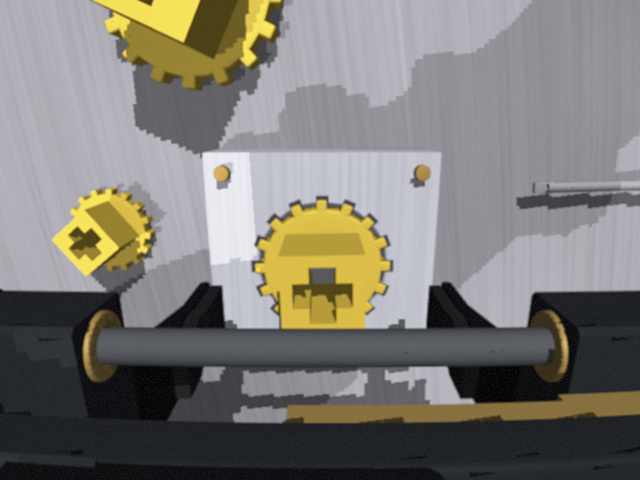

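View pics/sd5c.png

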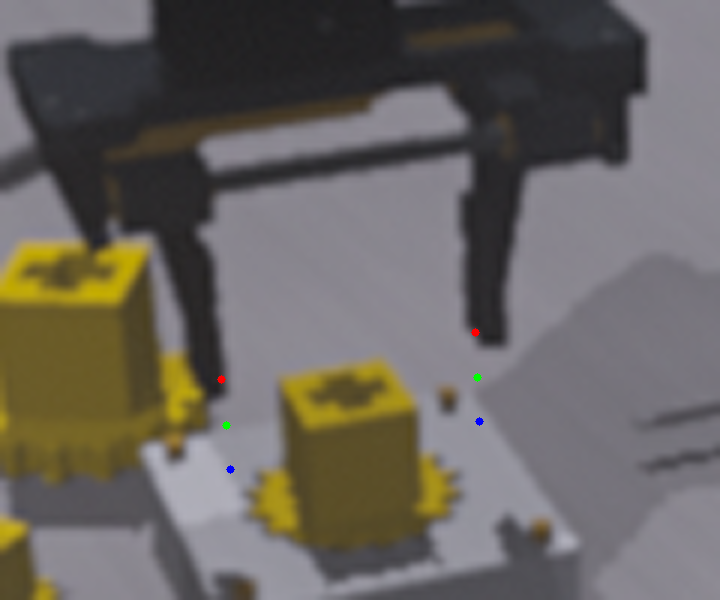

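The side view confirms it. The tips, at crop (210,393) and (490,342), are at or just beyond the red dots, which mark x = -17 mm, and well short of the blue dots at the stated +17 mm. So the actual tips are about 15 mm behind the reported TCP. I'll go about 33 mm lower than planned, to TCP z of about 0.023.

```bash
python3 -m inch '[{"translation":[1.2,0,0],"spin":0},{"translation":[1.5,-0.05,0],"spin":0},{"translation":[1.0,0,0],"spin":0},{"translation":[0,0,0],"spin":0},{"translation":[0,0,0],"spin":0}]';python3 -c "from st import *; go(.536,.1684,.023,-7.68)"
```

```text
time: 9.38
ee_pos: [0.5359, 0.1683, 0.0255]
eef_rot: [0.534, 0.464, -0.531, 0.467]
ft_force: [-0.0, -0.5, -0.6]
width: 0.0866
t 9.375 p [0.5359 0.1683 0.0255] phi -7.67 xdown [ 0.005 -0.    -1.   ] F [-0.  -0.5 -0.6] T [ 0.01 -0.05 -0.  ] w 0.0866
translation cm [ 0.25  0.01 -0.01] spin 0.01
```

```bash
python3 -m inch '[{"translation":[0.25,0,0],"spin":0},{"translation":[0,0,0],"spin":0},{"translation":[0,0,0],"spin":0},{"translation":[0,0,0],"spin":0},{"translation":[0,0,0],"spin":0},{"translation":[0,0,0],"spin":0},{"translation":[0,0,0],"spin":0},{"translation":[0,0,0],"spin":0}]' 1 30;python3 - <<'E'
from ov import *
s,M=rep()
sd=optics.camera("side")[:,:,::-1].copy()
cv2.imwrite("pics/sd6.png",cv2.resize(sd[170:290,205:335],None,fx=4.5,fy=4.5))
E
```

```text
time: 10.38
ee_pos: [0.5366, 0.1685, 0.0239]
eef_rot: [0.534, 0.464, -0.531, 0.467]
ft_force: [0.7, 0.2, -0.4]
width: 0.0377
t 10.375 p [0.5366 0.1685 0.0239] phi -7.68 xdown [ 0.007  0.    -1.   ] F [ 0.7  0.2 -0.4] T [ 0.04 -0.05 -0.02] w 0.0377
```

View pics/sd6.png

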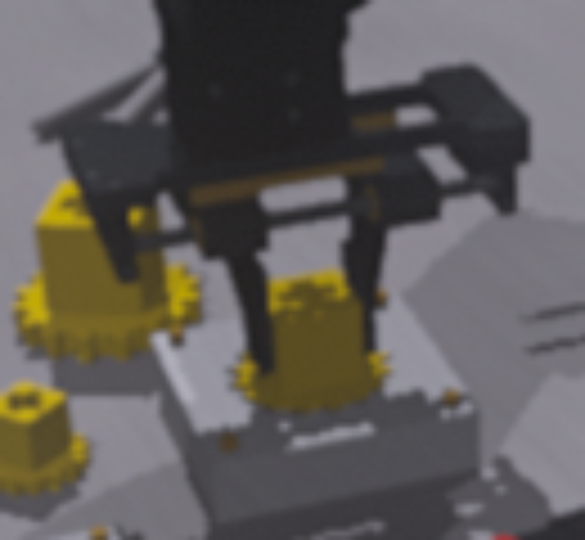

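Gripped at width 37.7 mm on the hub flats, with TCP z 0.024 and the gear underside at 0.020. Lifting now.

```bash
python3 -m inch '[{"translation":[-0.2,0,0],"spin":0},{"translation":[-0.5,0,0],"spin":0},{"translation":[-1.5,0,0],"spin":0},{"translation":[-3,0,0],"spin":0},{"translation":[-4,0,0],"spin":0},{"translation":[-4,0,0],"spin":0},{"translation":[-3,0,0],"spin":0},{"translation":[0,0,0],"spin":0},{"translation":[0,0,0],"spin":0}]' 1 50;python3 - <<'E'
from ov import *
go(.5527+.0005,-.2275,.17,-24)
sd=optics.camera("side")[:,:,::-1].copy()
cv2.imwrite("pics/sd7.png",cv2.resize(sd[110:270,185:335],None,fx=3.5,fy=3.5))
E
```

```text
time: 11.55
ee_pos: [0.5348, 0.1691, 0.1963]
eef_rot: [0.534, 0.464, -0.529, 0.468]
ft_force: [0.5, -0.1, -0.8]
width: 0.0377
t 11.55 p [0.5348 0.1691 0.1963] phi -7.58 xdown [ 0.009  0.001 -1.   ] F [ 0.5 -0.1 -0.8] T [ 0.   -0.05 -0.06] w 0.0377
translation cm [ 2.62  7.03 39.08] spin 16.42
```

View pics/sd7.png

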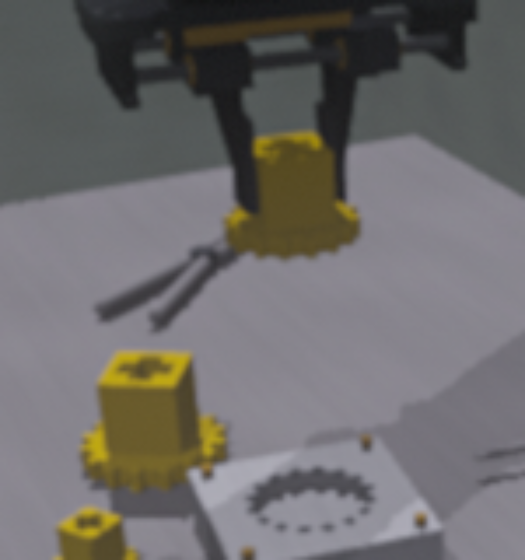

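The side view shows the gear held level and clear of the mould. I'll carry it over to the shaft.

```bash
python3 -m inch '[{"translation":[0,0.3,1.5],"spin":0},{"translation":[0,0.6,3.5],"spin":0},{"translation":[0,0.7,4.2],"spin":0},{"translation":[0,0.8,4.5],"spin":0},{"translation":[0,0.8,4.5],"spin":0},{"translation":[0,0.8,4.5],"spin":0},{"translation":[0,0.8,4.5],"spin":0},{"translation":[0,0.8,4.5],"spin":0},{"translation":[0,0.5,3],"spin":0},{"translation":[0,0.2,1],"spin":0},{"translation":[0,0,0],"spin":5},{"translation":[0,0,0],"spin":6},{"translation":[0,0,0],"spin":4},{"translation":[0,0,0],"spin":0},{"translation":[0,0,0],"spin":0}]';python3 -c "from st import *; go(.5538,-.2272,.17,-24)"
```

```text
time: 13.48
ee_pos: [0.5409, -0.2123, 0.1844]
eef_rot: [-0.588, -0.393, 0.592, -0.387]
ft_force: [-0.2, 0.3, -1.3]
width: 0.0373
t 13.475 p [ 0.5409 -0.2123  0.1844] phi -23.05 xdown [-0.01   0.005 -1.   ] F [-0.2  0.3 -1.3] T [-0.04 -0.11 -0.01] w 0.0373
translation cm [1.42 1.79 0.87] spin 0.95
```

```bash
python3 -m inch '[{"translation":[0.3,0.8,0.4],"spin":0.5},{"translation":[0.5,0.8,0.4],"spin":0.4},{"translation":[0.4,0.2,0.1],"spin":0},{"translation":[0,0,0],"spin":0},{"translation":[0,0,0],"spin":0}]';python3 - <<'E'
from ov import *
go(.5538,-.2272,.14,-24)
sd=optics.camera("side")[:,:,::-1].copy(); cv2.imwrite("pics/sd8.png",sd)
cv2.imwrite("pics/sd8c.png",cv2.resize(sd[230:430,310:490],None,fx=3,fy=3,interpolation=cv2.INTER_CUBIC))
cv2.imwrite("pics/w8.png",optics.camera("wrist")[:,:,::-1])
E
```

```text
time: 14.1
ee_pos: [0.5545, -0.2287, 0.1706]
eef_rot: [-0.59, -0.389, 0.595, -0.382]
ft_force: [-0.4, -0.0, -0.9]
width: 0.0378
t 14.1 p [ 0.5545 -0.2287  0.1706] phi -23.9 xdown [-0.011  0.006 -1.   ] F [-0.4 -0.  -0.9] T [-0.03 -0.08 -0.02] w 0.0378
translation cm [ 3.06 -0.08 -0.11] spin 0.1
```

View pics/sd8c.png

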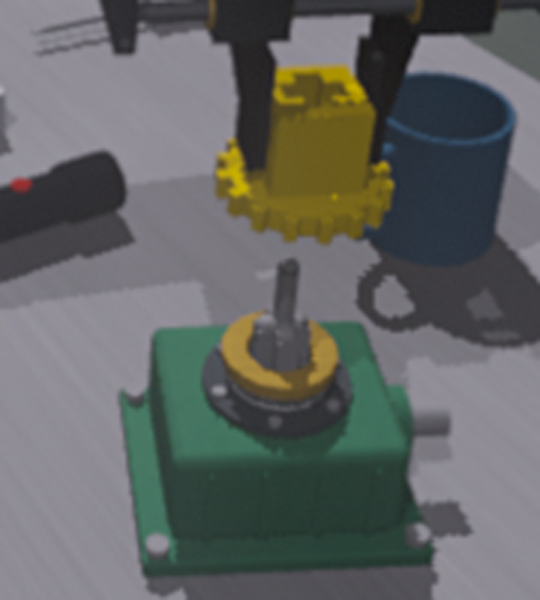

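View pics/w8.png

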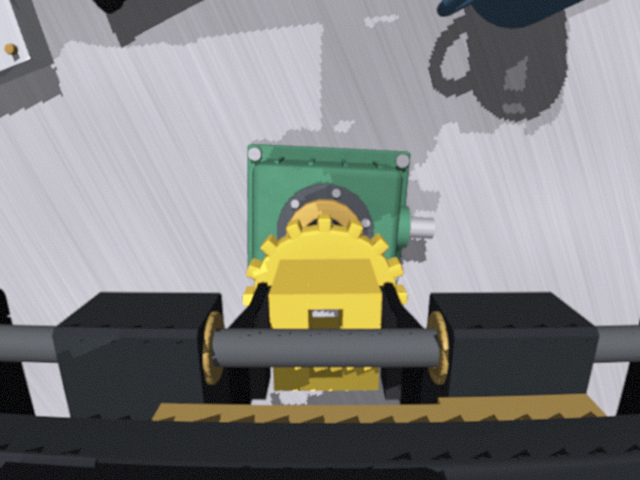

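```bash
cat > sov.py <<'E'
from ov import *
def sproj(P):
    m=optics.camera_model("side"); C=np.linalg.inv(m["world_from_camera"])
    return cv2.projectPoints(np.array(P,float).reshape(-1,3),cv2.Rodrigues(C[:3,:3])[0],C[:3,3],m["camera_matrix"],m["dist"])[0].reshape(-1,2)
def draw(c,P,o,k,col,closed=True):
    q=((sproj(P)-o+.5)*k-.5).round().astype(int); cv2.polylines(c,[q],closed,col,1)
def gear(c,x,y,zb,phi,o,k,col):
    t=np.linspace(0,2*np.pi,80)
    for z in (zb,zb+.012): draw(c,np.c_[x+.036*np.cos(t),y+.036*np.sin(t),z+0*t],o,k,col)
    a=np.radians(phi+np.array([45,135,225,315])); 
    for z in (zb+.012,zb+.05): draw(c,np.c_[x+.019*2**.5*np.cos(a),y+.019*2**.5*np.sin(a),z+0*a],o,k,col)
E
python3 - <<'E'
from sov import *
sd=cv2.imread("pics/sd8.png"); o=np.array([350,235]);k=6
c=cv2.resize(sd[235:335,350:460],None,fx=k,fy=k,interpolation=cv2.INTER_CUBIC)
gear(c,.5545,-.2287,.1666,-24,o,k,(0,0,255))
for x,y,col in((.5527,-.2275,(255,255,0)),):
    draw(c,[(x,y,.09),(x,y,.132)],o,k,col,False); draw(c,[(x-.005,y,.132),(x+.005,y,.132)],o,k,col,False)
cv2.imwrite("pics/ov8.png",c)
E
```

```text
(no output)
```

View pics/ov8.png

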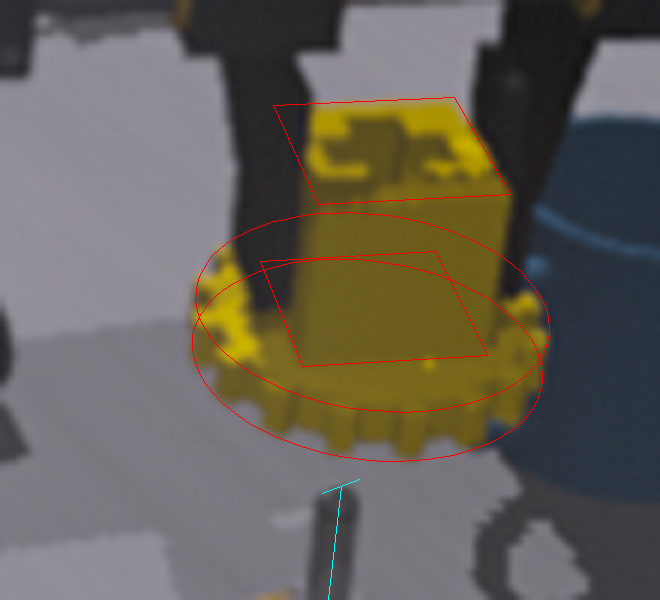

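The projected gear outline matches the picture to about 1 px. The nose is within about 0.7 px of the estimate. I'll descend onto the nose and watch the forces.

```bash
python3 -m inch '[{"translation":[1,-0.05,-0.15],"spin":0.1},{"translation":[1,0,0],"spin":0},{"translation":[0.7,0,0],"spin":0},{"translation":[0,0,0],"spin":0},{"translation":[0,0,0],"spin":0}]';python3 - <<'E'
from sov import *
go(.5533,-.2273,.128,-24)
sd=optics.camera("side")[:,:,::-1].copy(); cv2.imwrite("pics/sd9.png",sd)
cv2.imwrite("pics/sd9c.png",cv2.resize(sd[245:345,350:460],None,fx=6,fy=6,interpolation=cv2.INTER_CUBIC))
E
```

```text
time: 14.82
ee_pos: [0.554, -0.2265, 0.1415]
eef_rot: [-0.591, -0.389, 0.595, -0.381]
ft_force: [-0.2, 0.6, -1.1]
width: 0.0374
t 14.825 p [ 0.554  -0.2265  0.1415] phi -23.98 xdown [-0.011  0.005 -1.   ] F [-0.2  0.6 -1.1] T [-0.04 -0.08 -0.01] w 0.0374
translation cm [ 1.35 -0.01  0.1 ] spin 0.02
```

View pics/sd9c.png

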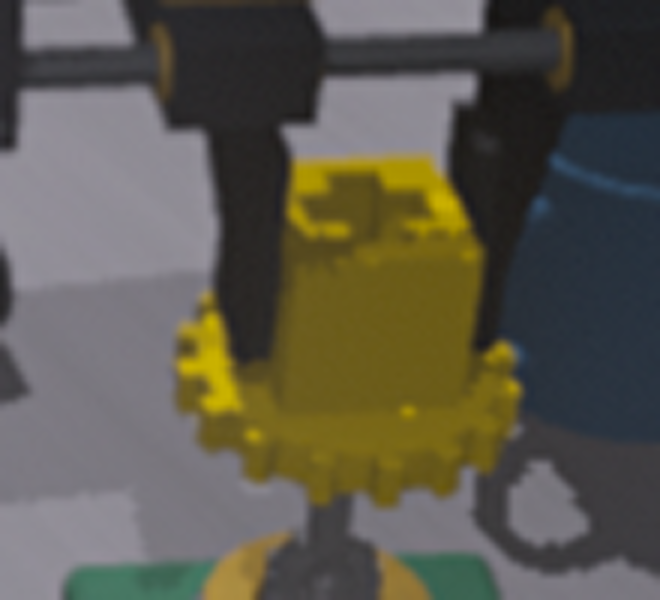

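The nose enters near the bore axis, with the gear perhaps 1 mm to the right in the side view. I'll shift slightly and keep descending.

```bash
python3 -m inch '[{"translation":[0.4,-0.06,0.05],"spin":0},{"translation":[0.4,0,0],"spin":0},{"translation":[0.4,0,0],"spin":0},{"translation":[0,0,0],"spin":0}]';python3 - <<'E'
from sov import *
go(.5532,-.2268,.11,-24)
E
```

```text
time: 15.38
ee_pos: [0.5532, -0.2268, 0.129]
eef_rot: [-0.591, -0.389, 0.595, -0.382]
ft_force: [-0.6, 0.6, -1.5]
width: 0.0373
t 15.375 p [ 0.5532 -0.2268  0.129 ] phi -23.99 xdown [-0.011  0.005 -1.   ] F [-0.6  0.6 -1.5] T [-0.02 -0.1  -0.04] w 0.0373
translation cm [1.9  0.03 0.  ] spin 0.01
```

```bash
python3 -m inch '[{"translation":[0.5,0,0],"spin":0},{"translation":[0.6,0,0],"spin":0},{"translation":[0.5,0,0],"spin":0},{"translation":[0,0,0],"spin":0}]';python3 - <<'E'
from sov import *
go(.5532,-.2268,.10,-24)
E
```

```text
time: 15.88
ee_pos: [0.5529, -0.2266, 0.1117]
eef_rot: [-0.591, -0.389, 0.595, -0.381]
ft_force: [-0.7, -0.1, -1.2]
width: 0.0376
t 15.875 p [ 0.5529 -0.2266  0.1117] phi -23.99 xdown [-0.011  0.005 -1.   ] F [-0.7 -0.1 -1.2] T [-0.01 -0.07 -0.03] w 0.0376
translation cm [1.17 0.05 0.  ] spin 0.01
```

No contact force, so the nose is in the bore. Next I go onto the splines, with their top at TCP z of about 0.104.

```bash
python3 -m inch '[{"translation":[0.4,0,0],"spin":0},{"translation":[0.4,0,0],"spin":0},{"translation":[0.3,0,0],"spin":0},{"translation":[0,0,0],"spin":0}]';python3 - <<'E'
from sov import *
go(.5532,-.2268,.08,-24)
E
```

```text
time: 16.38
ee_pos: [0.5529, -0.2266, 0.1]
eef_rot: [-0.591, -0.389, 0.595, -0.381]
ft_force: [-0.4, -0.3, -0.8]
width: 0.0375
t 16.375 p [ 0.5529 -0.2266  0.1   ] phi -23.99 xdown [-0.011  0.005 -1.   ] F [-0.4 -0.3 -0.8] T [-0.03 -0.08  0.02] w 0.0375
translation cm [2.   0.06 0.  ] spin 0.01
```

```bash
python3 -m inch '[{"translation":[0.4,0,0],"spin":0},{"translation":[0.4,0,0],"spin":0},{"translation":[0.4,0,0],"spin":0},{"translation":[0,0,0],"spin":0}]' 1 58;python3 - <<'E'
from sov import *
go(.5532,-.2268,.08,-24)
E
```

```text
time: 16.88
ee_pos: [0.5527, -0.2265, 0.0872]
eef_rot: [-0.591, -0.389, 0.595, -0.381]
ft_force: [-0.1, -0.5, -1.5]
width: 0.0374
t 16.875 p [ 0.5527 -0.2265  0.0872] phi -23.99 xdown [-0.011  0.005 -1.   ] F [-0.1 -0.5 -1.5] T [-0.01 -0.12 -0.  ] w 0.0374
translation cm [0.72 0.06 0.  ] spin 0.01
```

Meshed, with no resistance down to the collar. Now I press the collar down in small steps.

```bash
python3 -m inch '[{"translation":[0.25,0,0],"spin":0},{"translation":[0.2,0,0],"spin":0},{"translation":[0.1,0,0],"spin":0},{"translation":[0,0,0],"spin":0}]';python3 - <<'E'
from sov import *
go(.5532,-.2268,.08,-24)
E
```

```text
time: 17.38
ee_pos: [0.5531, -0.2267, 0.0829]
eef_rot: [-0.591, -0.388, 0.595, -0.382]
ft_force: [-1.9, 1.2, 4.4]
width: 0.0378
t 17.375 p [ 0.5531 -0.2267  0.0829] phi -24.0 xdown [-0.01   0.005 -1.   ] F [-1.9  1.2  4.4] T [0.16 0.51 0.05] w 0.0378
translation cm [0.29 0.02 0.01] spin 0.0
```

```bash
python3 -m inch '[{"translation":[0.2,0,0],"spin":0},{"translation":[0.3,0,0],"spin":0},{"translation":[0.3,0,0],"spin":0}]';python3 - <<'E'
from sov import *
go(.5532,-.2268,.08,-24)
E
```

```text
time: 17.75
ee_pos: [0.5533, -0.2267, 0.0795]
eef_rot: [-0.591, -0.388, 0.595, -0.382]
ft_force: [-17.8, 5.6, 39.7]
width: 0.0378
t 17.75 p [ 0.5533 -0.2267  0.0795] phi -24.01 xdown [-0.009  0.003 -1.   ] F [-17.8   5.6  39.7] T [ 1.29  4.07 -0.03] w 0.0378
translation cm [-0.05 -0.01  0.01] spin -0.01
```

```bash
python3 -m inch '[{"translation":[0.1,-0.03,0],"spin":0},{"translation":[0.1,0,0],"spin":0}]';python3 - <<'E'
from sov import *
rep()
sd=optics.camera("side")[:,:,::-1].copy(); cv2.imwrite("pics/sd10.png",sd)
cv2.imwrite("pics/sd10c.png",cv2.resize(sd[260:430,340:480],None,fx=4,fy=3.5,interpolation=cv2.INTER_CUBIC))
rep()
E
```

```text
time: 18.0
ee_pos: [0.5532, -0.2267, 0.08]
eef_rot: [-0.591, -0.387, 0.595, -0.383]
ft_force: [-4.5, 1.3, 7.6]
width: 0.0378
t 18.0 p [ 0.5532 -0.2267  0.08  ] phi -24.01 xdown [-0.008  0.002 -1.   ] F [-4.5  1.3  7.6] T [0.28 0.99 0.01] w 0.0378
t 18.05 p [ 0.5532 -0.2267  0.0799] phi -24.01 xdown [-0.008  0.002 -1.   ] F [-6.   1.7 10.4] T [ 0.36  1.   -0.03] w 0.0371
```

View pics/sd10c.png

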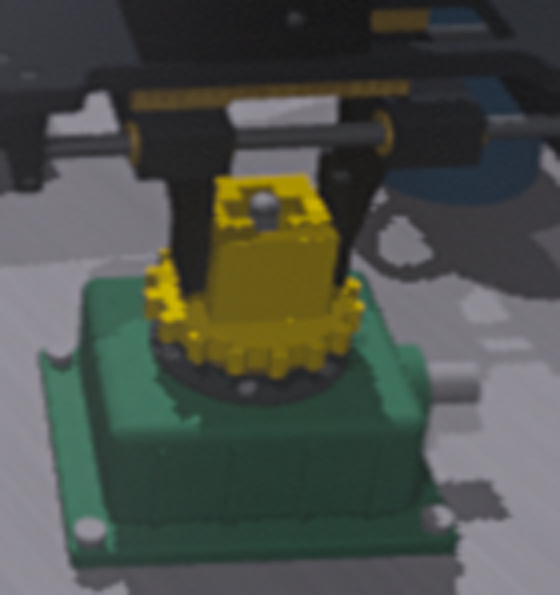

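The gear is down and the nose stands about 6 mm above the hub top at crop (265,200). I'll add a firmer steady push, about 20 N.

```bash
python3 -m inch '[{"translation":[0.18,-0.02,0],"spin":0}]';python3 - <<'E'
from sov import *
rep()
for i in range(6): optics.camera("top")
t=optics.camera("top")[:,:,::-1]; cv2.imwrite("pics/t11.png",t)
rep()
E
```

```text
time: 18.18
ee_pos: [0.5533, -0.2267, 0.0798]
eef_rot: [-0.591, -0.387, 0.595, -0.383]
ft_force: [-9.4, 2.0, 20.4]
width: 0.0372
t 18.175 p [ 0.5533 -0.2267  0.0798] phi -24.02 xdown [-0.008  0.001 -1.   ] F [-9.4  2.  20.4] T [ 0.59  1.87 -0.03] w 0.0372
t 18.525 p [ 0.5532 -0.2267  0.0798] phi -24.02 xdown [-0.008  0.001 -1.   ] F [-7.9  2.5 17. ] T [ 0.51  1.55 -0.  ] w 0.0374
```

View pics/t11.png

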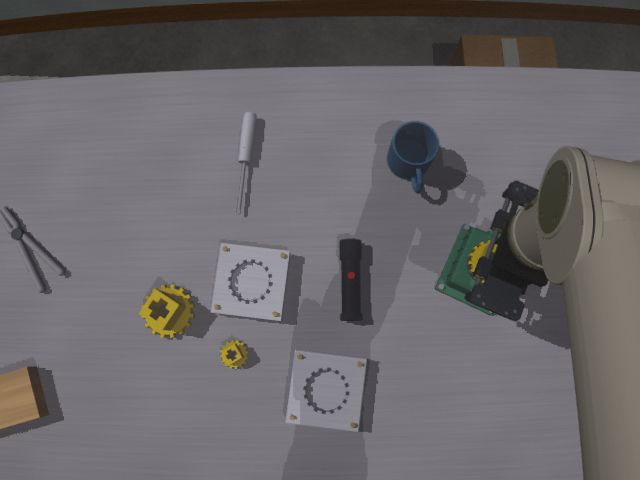

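The mug (413,150), torch (350,280) and screwdriver (245,160) are unmoved, the mould is empty, and the push holds steady at about 17 N. That exceeds the spring's 9 N at the stop, so I'm handing in.

```bash
python3 -c "
from bench import close_job
print(close_job())"
```

```text
the job is handed in; nothing more can be done
None
```

The gear is on the splined shaft, meshed and pushed fully home. I handed the job in at 18.5 s with the arm still holding it down; no verdict was reported.

**What I did:** I took the middle-sized gear from the leftmost mould by its hub flats (grip width 37.5 mm). I carried it over the shaft and turned it about 16° to line up with the bars, which the wrist camera showed at about -24°. It slid down past the splines to the collar with no resistance.

**Last checks:**
- **Height:** the TCP was at z = 0.0798, against about 0.080 expected when home, and the side view shows the nose standing about 6 mm above the hub.
- **Push:** it held at 17–20 N for the last 0.35 s I watched, above the 9 N the spring gives at its stop. I did not measure the collar itself; that it is right down follows from the height and force.
- **Bystanders:** the mug, torch and screwdriver look unmoved in the final top view.

**What failed or disagreed:**
- **Missed first grasp:** the first grasp closed above the hub without touching the gear. The real fingertips were about 15 mm behind the reported TCP, not 17 mm ahead of it as stated, so I went about 33 mm lower and the second grasp held.
- **Peak and sideways force:** the upward push briefly reached about 40 N (about 44 N in all at the wrist) when the gear met the stop, and I eased it off. A sideways force of about 8 N was still there at the end.
- **Position estimates:** the cameras differed by 1–2 mm on the gear and shaft positions.

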